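# Lock the cutter head onto the desk sharpener

## Robot

A 6-joint arm with a two-finger parallel gripper is mounted at the origin on the work surface. World frame = base frame: x ahead of the robot, y to its left, z up, the work surface at z = 0. Lengths are in m, angles in rad, forces in N, time in s.
With the tool pointing down it reaches from about 0.35 to 0.775 m from the base axis. Payload 5.5 kg.
Tool frame: the origin (TCP) lies between the finger pads; the fingertips stand 19 mm ahead of it and the grasp point (between the pads) is the TCP; z points along the fingers, y is the line along which they close (so a half turn about z gives the same grasp; the last joint's range is limited). The gripper opens to 85 mm and grips with 20 to 120 N. Pads are 22 mm wide; open, the fingers measure 114 mm over their backs; the gripper's body (76 mm by 85 mm) begins 54 mm behind the grasp point. The pads swing forward as they close: fully open they stand 13 mm farther back than shut.
Start: joints at [-1.482, 0.313, 0.046, 1.304, 0, 1.431], TCP at [0.13, -0.56, 0.25] pointing down, gripper open.
Joint ranges: [-2.76, 2.76], [-0.86, 1.69], [-1.03, 1.26], [-2.2, 2.34], [-1.47, 1.5], [-3.14, 3.14]. Speed limits (rad/s): [2.57, 2.57, 3.14, 3.14, 3.14, 3.14].

## Interface

Orientations are given as [roll, pitch, yaw] about the fixed x, y, z axes, in that order (R = Rz(yaw) Ry(pitch) Rx(roll)).
In Python, from cell import * gives the robot as it stands.
- The arm moves only by the shell command python3 -m crank 'ROWS' [FORCE]. ROWS is a JSON object of lists of equal length, an entry for each row: "delta_pos": the shift along the tool's x, y, z in units of 8 cm (1.0 is 8 cm), a list of three; "rot": the turn, a rotation vector about the tool's x, y, z in units of 90 degrees (1.0 is 90 degrees), a list of three; "grip": the closure, from -1 (fully open) to 1 (shut). In form: {"delta_pos": [[dx, dy, dz], ...], "rot": [[ax, ay, az], ...], "grip": [grip, ...]}. A call has 1 to 12 rows; each row is the pose to reach, as a shift and turn from the pose commanded when the call began, along the tool's axes at that moment; what a row does not reach only later rows make up. A row lasts 1/8 s, in which the tool goes at most 62.5 mm and 10.7 degrees, less where a joint would pass 70% of its speed; a pose out of reach is approached as far as the arm can. A call with a number of a shift or a turn outside -1 to 1 is refused whole. A call with a gripper value outside its range is refused whole. The fingers move at their own pace and stop on an object; FORCE is the grip in N (left out, the last holds). Time passes only in rows, so rows that repeat a pose let the fingers close. It gives the time, the measured TCP pose, the force, the opening and the grip force at its end, in the units of the state.
- observe(): the state, without advancing time (a new reading comes with each control period).
- capture(name): name is "scene" or "top" or "wrist"; returns the picture (400x640x3 uint8, red, green, blue); there is no depth.
- get_calibration(name): a dict with "K" (3x3 intrinsics, pixels), "k1" (the pictures are not rectified: a ray, as slopes to the right and down, at radius r is drawn at 1 + k1 r^2 times it, then the intrinsics apply), "xyz" and "orientation" of the camera in the world. Camera axes: x right, y down, z forward; pixel columns grow to the right and rows downward; lengths in m; the calibration is good to about 2 mm. A picture is of the moment at which its call begins: read the wrist's pose just before it. get_calibration takes no time and is no camera call; for the wrist camera it gives the pose at the moment of the call.
- hand_in(): hands the job in; it is judged then, once.
The state is a dict: "time": time; "qpos": joint angles; "joint_vel": joint speeds; "joint_torque": joint torques, N m; "position": TCP position; "orientation": TCP orientation; "ft_force": force on the tool from outside, world axes, zero at the start; "wrist_torque": the same for the moment, N m; "opening": opening from 0.0 (shut) to 1.0 (fully open); "grip_force": force on a finger pad.
Only numpy, scipy, OpenCV 4.12 (cv2) and the standard library are available. Lean on these libraries where they do the work, as an engineer would, in place of code of your own. Each camera call takes 0.05 s, during which the arm holds its last target. There are 200 camera calls.

## Task

Put the desk sharpener back together: slide the frosted door of the low cabinet fully open, lift out the cutter head and set it upright on the white motor base with its two lugs in the two slots. Then push it down against the spring, turn it a quarter turn clockwise (seen from above) until it reaches its catch and let the spring lift it there, so that it stays locked when you let go. Leave the door open and do not disturb the teacup, its coaster, the eraser or the small hand sharpener.

Things in the scene. Friction and masses are not known exactly. Their poses are not given: they have to be found in the camera images.
- cabinet: low wooden cabinet lying on the desk, fixed, left or right of the robot; 180 mm along its x, 340 mm along y, top at 98 mm, two rails to 108 mm along the long edges. Origin: centre of underside. Its -y half is an open-topped compartment, 162 x 156 mm inside, centre 83 mm towards -y from the origin, floor 8 mm above the desk; the cutter head stands in it. Its +y half has a wooden top.
- door (a joint): frosted acrylic door (panel 164 x 165 mm, 5 mm thick, top face at 104 mm) that slides on top of the cabinet along the cabinet's +y. 0 = closed over the compartment, 0.155 m = fully open, over the wooden half. Starts closed or up to 25 mm ajar; needs about 2 N, stays where left.
- door_grip (a point): middle of the door's upright aluminium grip, at the centre of the door panel and moving with it: 60 mm long along the cabinet's x, 14 mm thick along the cabinet's y, from 104 to 138 mm above the desk (this point at 121 mm). Axes as the cabinet's.
- head_mid (a point): loose white cutter head, 0.1 to 0.2 kg, 70 mm high, upright in the compartment, at any angle within 1.2 rad of the cabinet's. Point on its axis, half-way up (35 mm above its underside); z up. Round plug below, 51 mm across, 0 to 30 mm above the underside (lowest 8 mm tapers to 38 mm across); flange 80 mm across from 30 to 42 mm, hiding the lugs from above. A half turn makes no difference.
- head_bar (a point): the grip bar on top of the head, its middle on the head's axis (56 mm above the underside): 62 mm long along the head's x, 20 mm wide along y, from 42 to 70 mm above the underside. It is in line with the lugs.
- head_lug (a point): one of the head's two lugs (outer end, mid-height), on the head's +x side; the other is opposite. Each is 10 mm wide, 8 to 15 mm above the head's underside, and reaches 34.5 mm from the axis.
- base: white motor base of the desk sharpener, fixed: foot 140 x 140 x 14 mm, round drum 104 mm across, top at 75 mm. Origin: centre of underside, z up. A bayonet collar in its top has a mouth 56 mm across with two slots, each about 15 mm wide and reaching over 40 mm from the axis, opposite each other along the base's +x and -x; the head's lugs pass through them.
- plunger (a joint): black spring plate in the base's mouth; value = metres pushed down, 0 at rest (top 60 mm above the desk), at most 0.018. Takes 4 N at first, 12 N at 0.014. The head set in the slots rests on it, its middle 95 mm above the desk, and cannot turn yet. At 0.015 the head's flange meets the rim (middle at 80 mm).
- collar (a point): centre of the collar's mouth, level with the rim (75 mm), axes as the base's. The rim is 10 mm thick: with the head's middle below 85 mm its lugs are under it and the head turns, clockwise seen from above only. The catches are 80 degrees on (6 degrees either way will do; a stop comes at 85 to 90). Let go there, the spring lifts the lugs 4 mm into the catches: locked, head's middle at 89 mm.
- teacup: bystander: empty white ceramic teacup, 68 mm across, 62 mm high, standing on the cork coaster; origin at the centre of its underside
- coaster: bystander: round cork coaster, 96 mm across, 6 mm thick, under the teacup; origin at the centre of its underside
- eraser: bystander: green eraser 45 x 22 x 13 mm; origin at the centre of its underside
- small_sharpener: bystander: small white hand sharpener 26 x 16 x 12 mm lying on the desk (not the cutter head); origin at the centre of its underside
Not all that is in view belongs to the job. What is shaped like the base but red or turquoise is not meant.

How it is judged:
By the outcome, as a careful person would: the job done as asked, in the order asked, and still so for the second after the job is handed in, with the robot touching nothing.
It also fails if it takes over 54 s, if anything falls off the work surface, if the arm or the gripper's body presses on something with over 40 N, if the wrist force passes 120 N, or if a joint passes its speed limit or range.

## Working session

There is one attempt and no reset: what is moved stays moved. The work goes in short steps, Python scripts to look and compute and a shell command to move; the robot and the scene stay as the last step left them, time stands still between calls to the robot, and variables do not carry over. Pictures are saved under pics/ and viewed, at most 11 in all, crops included, and the job is handed in when it is done.

```bash
ls; mkdir -p pics; cat > h.py <<'E'
from cell import *
import numpy as np, cv2
from scipy.spatial.transform import Rotation as R
def shot(cam,name):
    c=get_calibration(cam); im=capture(cam)
    im=np.ascontiguousarray(im); cv2.imwrite(f'pics/{name}.png',im[:,:,::-1]); np.savez(f'pics/{name}.npz',im=im,K=c['K'],k1=c['k1'],xyz=c['xyz'],o=c['orientation'])
    return im,c
def load(name):
    d=np.load(f'pics/{name}.npz'); return d['im'],dict(K=d['K'],k1=float(d['k1']),xyz=d['xyz'],orientation=d['o'])
def Rot(o):
    o=np.array(o); return o if o.shape==(3,3) else R.from_euler('xyz',o).as_matrix()
def ray(c,uv):
    K=np.array(c['K']); uv=np.atleast_2d(np.array(uv,float))
    d=np.c_[(uv[:,0]-K[0,2])/K[0,0],(uv[:,1]-K[1,2])/K[1,1]]
    s=d.copy()
    for _ in range(20): s=d/(1+c['k1']*(s**2).sum(1))[:,None]
    return np.c_[s,np.ones(len(s))]@Rot(c['orientation']).T
def onplane(c,uv,z):
    r=ray(c,uv); o=np.array(c['xyz']); return o+r*((z-o[2])/r[:,2])[:,None]
def proj(c,P):
    K=np.array(c['K']); q=(np.atleast_2d(P)-np.array(c['xyz']))@Rot(c['orientation']); s=q[:,:2]/q[:,2:]
    s=s*(1+c['k1']*(s**2).sum(1))[:,None]; return np.c_[s[:,0]*K[0,0]+K[0,2],s[:,1]*K[1,1]+K[1,2]]
def togo(target,yaw=None):
    "shift in tool axes, units of 8cm; yaw: world yaw of tool y-axis (finger line)"
    s=observe(); M=Rot(s['orientation']); d=M.T@(np.array(target)-np.array(s['position']))/.08
    y=np.arctan2(M[1,1],M[0,1]); print('tcp',np.round(s['position'],4),'yawY',round(y,4),'delta',np.round(d,3), 't',round(s['time'],2))
    if yaw is not None:
        a=(yaw-y+np.pi/2)%np.pi-np.pi/2; print('rotz (tool)',round(-a/(np.pi/2),4),'or', round(-(a-np.sign(a)*np.pi)/(np.pi/2),4),'q6',observe()['qpos'][5])
E
python3 - <<'E'
from h import *
a,c=shot('scene','s0'); b,d=shot('top','t0')
print(c,d); print(observe())
E
```

```text
pics
{'K': array([[506.81886544,   0.        , 319.45939863],
       [  0.        , 506.81886544, 209.77926625],
       [  0.        ,   0.        ,   1.        ]]), 'k1': -0.0586017016362667, 'xyz': array([ 1.27377496, -1.11666024,  1.01376491]), 'orientation': array([-2.16437784, -0.00694895,  0.58582442])} {'K': array([[454.95981859,   0.        , 319.64600199],
       [  0.        , 454.95981859, 201.64072781],
       [  0.        ,   0.        ,   1.        ]]), 'k1': -0.10213229321942559, 'xyz': array([0.38655679, 0.05434954, 1.28502022]), 'orientation': array([-3.02182768, -0.01834123, -1.54630252])}
{'time': 0.1, 'qpos': array([-1.48161105e+00,  3.13944733e-01,  4.50772002e-02,  1.30361921e+00,
        5.20372686e-05,  1.43122228e+00]), 'joint_vel': array([ 1.85970579e-04, -3.41798123e-03,  3.04007164e-03, -1.73569733e-03,
        1.36041366e-03,  1.13466087e-05]), 'joint_torque': array([ 2.87468392e-03, -4.81723809e+01,  2.99244457e+01,  1.27397847e-02,
       -7.91003640e-05, -7.56820015e-06]), 'position': array([ 0.1303726 , -0.55957609,  0.24948068]), 'orientation': array([-3.13992591e+00, -2.86704518e-04,  2.28759046e-01]), 'ft_force': array([-0.13958954, -0.53670513, -0.32584989]), 'wrist_torque': array([ 0.00399627, -0.00052754, -0.03316797]), 'grip_force': 0.0, 'opening': 0.9998473348798672}
```

View pics/t0.png

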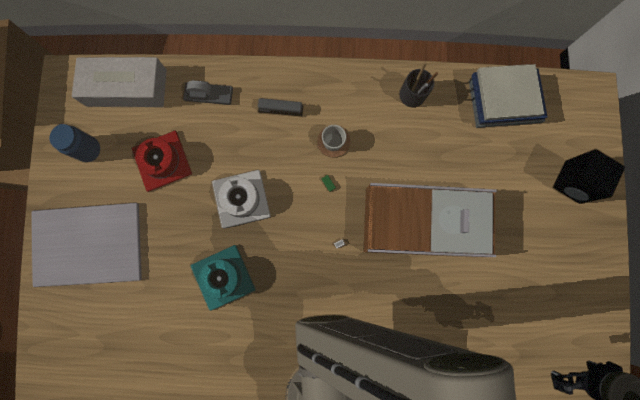

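View pics/s0.png

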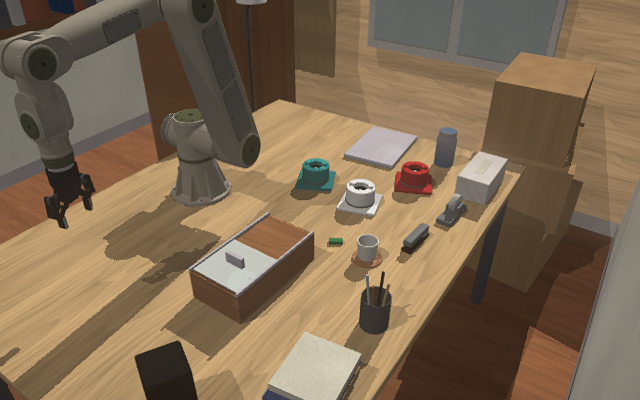

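Top view: the white base is at (240,197). The lookalikes are the red one at (160,160) and the turquoise one at (222,277), so I choose the white. The cabinet is at (431,220), with its door over the right half and the grip at (464,220). The cup is at (334,138), the eraser at (330,183) and the small sharpener at (341,243). I'll check the choice in one close crop and measure.

```bash
python3 - <<'E'
from h import *
im,c=load('t0')
a=cv2.resize(im[160:235,200:285],(400,353),interpolation=cv2.INTER_CUBIC)
b=cv2.resize(im[175:265,360:505],(387,240),interpolation=cv2.INTER_CUBIC)
o=np.zeros((353,790,3),np.uint8);o[:,:400]=a;o[:240,403:790]=b
cv2.imwrite('pics/c0.png',np.clip(o.astype(float)*1.3,0,255).astype(np.uint8)[:,:,::-1])
hsv=cv2.cvtColor(im,cv2.COLOR_RGB2HSV)
def big(m,x0,x1,y0,y1):
    z=np.zeros_like(m);z[y0:y1,x0:x1]=m[y0:y1,x0:x1]
    cs,_=cv2.findContours(z,cv2.RETR_EXTERNAL,cv2.CHAIN_APPROX_NONE); return max(cs,key=cv2.contourArea)
w=((hsv[...,1]<45)&(hsv[...,2]>95)).astype(np.uint8)
k=big(w,200,285,160,235); r=cv2.minAreaRect(k); print('base',r,cv2.contourArea(k)); print(onplane(c,cv2.boxPoints(r),.014).round(4))
for nm,bx in (('door',(425,496,185,256)),):
    k=big(w,*bx); r=cv2.minAreaRect(k); print(nm,r); print(onplane(c,cv2.boxPoints(r),.104).round(4))
print('grip',onplane(c,[464,220],.13))
print('cab corners',onplane(c,[[369,184],[494,190],[493,256],[366,250]],.108).round(4))
E
```

```text
base ((239.99996948242188, 198.5), (48.61360168457031, 49.7015380859375), 76.75948333740234) 2279.5
[[0.592  0.3464 0.014 ]
 [0.6283 0.2102 0.014 ]
 [0.4945 0.1735 0.014 ]
 [0.4589 0.3079 0.014 ]]
door ((460.0, 220.49996948242188), (69.99998474121094, 68.99998474121094), -0.0)
[[ 0.3964 -0.2419  0.104 ]
 [ 0.5784 -0.2422  0.104 ]
 [ 0.5841 -0.434   0.104 ]
 [ 0.3996 -0.4305  0.104 ]]
grip [[ 0.48819127 -0.33807409  0.13      ]]
cab corners [[ 0.5788 -0.0923  0.108 ]
 [ 0.5725 -0.4293  0.108 ]
 [ 0.3969 -0.4233  0.108 ]
 [ 0.4061 -0.0866  0.108 ]]
```

View pics/c0.png

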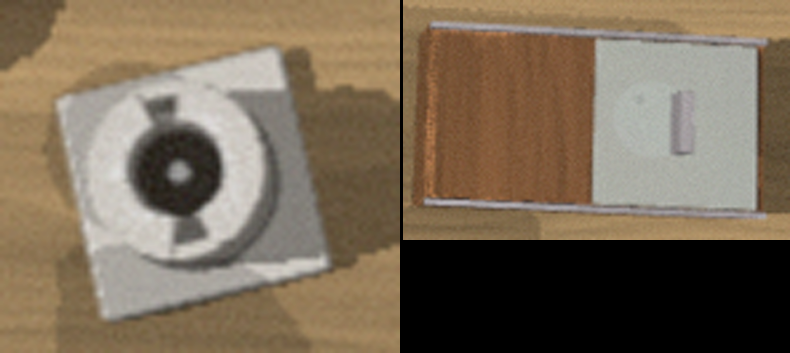

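White base at crop (180,170): round collar with dark slots at (158,105) and (188,230), so it matches the description. The door is closed or nearly so, with the grip at crop (682,122). Next I move above the grip.

```bash
python3 - <<'E'
from h import *
togo([.488,-.338,.25],np.pi/2-.023); M=Rot(observe()['orientation']); print(M.round(3))
E
```

```text
tcp [ 0.1304 -0.5596  0.2495] yawY -1.342 delta [ 4.982e+00 -1.684e+00 -2.000e-03] t 0.1
rotz (tool) 0.1603 or -1.8397 q6 1.4312222752551456
[[ 0.974  0.227 -0.   ]
 [ 0.227 -0.974  0.002]
 [ 0.    -0.002 -1.   ]]
```

```bash
for i in 1 2 3 4; do python3 -m crank '{"delta_pos":[[0.6,-0.2,0],[1,-0.34,0]],"rot":[[0,0,0],[0,0,0]],"grip":[-1,-1]}' 40; done; python3 -m crank '{"delta_pos":[[0.6,-0.2,0],[0.98,-0.33,0],[0.98,-0.33,0],[0.98,-0.33,0]],"rot":[[0,0,0.08],[0,0,0.16],[0,0,0.16],[0,0,0.16]],"grip":[-1,-1,-1,-1]}'
python3 - <<'E'
from h import *
im,c=shot('wrist','w1'); print(c['xyz'],c['orientation'])
togo([.488,-.338,.128],np.pi/2-.023)
E
```

```text
time: 0.35
position: [0.2029, -0.5144, 0.2497]
orientation: [-3.14, -0.0, 0.228]
ft_force: [0.4, -0.2, 0.3]
opening: 0.998
grip_force: 0.0
time: 0.6
position: [0.2752, -0.4693, 0.2499]
orientation: [-3.141, -0.0, 0.23]
ft_force: [0.8, -0.4, 0.5]
opening: 1.003
grip_force: 0.0
time: 0.85
position: [0.347, -0.4247, 0.2499]
orientation: [-3.141, 0.0, 0.23]
ft_force: [-0.1, -0.5, 0.4]
opening: 1.003
grip_force: 0.0
time: 1.1
position: [0.4188, -0.3801, 0.2498]
orientation: [-3.141, 0.0, 0.23]
ft_force: [0.4, -1.1, -1.3]
opening: 0.999
grip_force: 0.0
time: 1.6
position: [0.4872, -0.338, 0.2498]
orientation: [-3.141, 0.001, -0.021]
ft_force: [-0.3, -0.4, 0.3]
opening: 0.996
grip_force: 0.0
[ 0.56291974 -0.33979659  0.37302167] [ 2.84065757e+00  1.65767660e-03 -1.59232811e+00]
tcp [ 0.487  -0.3384  0.25  ] yawY -1.5931 delta [ 0.014 -0.005  1.525] t 1.65
rotz (tool) 0.0004 or -1.9996 q6 2.4215149807887455
```

View pics/w1.png

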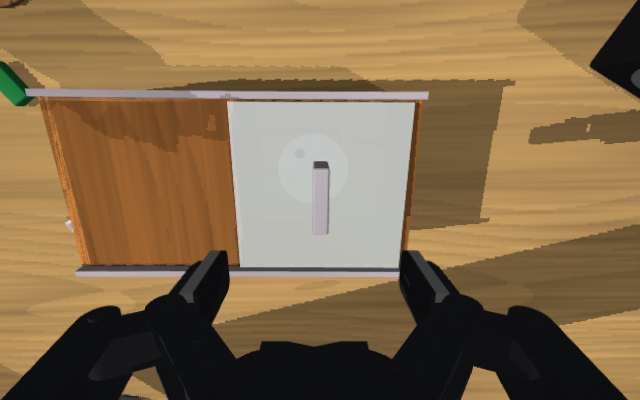

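Wrist view: the grip's top face runs from (320,167) to (320,233), the door panel spans columns about 230 to 413 with a slight gap at the right, and the head shows faintly behind it at (313,168).

```bash
python3 - <<'E'
from h import *
im,c=load('w1')
print('grip',onplane(c,[[320,167],[320,234]],.138).round(4))
print('panel corners',onplane(c,[[227,101],[415,101],[400,268],[239,267]],.104).round(4))
print('rails',onplane(c,[[27,90],[428,94],[399,275],[77,271]],.108).round(4))
E
```

```text
grip [[ 0.5168 -0.3434  0.138 ]
 [ 0.4574 -0.3425  0.138 ]]
panel corners [[ 0.57   -0.2638  0.104 ]
 [ 0.5665 -0.4275  0.104 ]
 [ 0.4021 -0.4253  0.104 ]
 [ 0.4067 -0.2583  0.104 ]]
rails [[ 0.5811 -0.099   0.108 ]
 [ 0.5718 -0.4367  0.108 ]
 [ 0.3964 -0.4236  0.108 ]
 [ 0.4086 -0.095   0.108 ]]
```

```bash
python3 -m crank '{"delta_pos":[[0,0.06,0.5],[0,0.06,0.76]],"rot":[[0,0,0],[0,0,0]],"grip":[-1,-1]}' 40; python3 -m crank '{"delta_pos":[[0,0,0.5],[0,0,0.76],[0,0,0.76],[0,0,0.76],[0,0,0.76],[0,0,0.76],[0,0,0.76]],"rot":[[0,0,0],[0,0,0],[0,0,0],[0,0,0],[0,0,0],[0,0,0],[0,0,0]],"grip":[-1,-1,1,1,1,1,1]}'
```

```text
time: 1.9
position: [0.486, -0.3436, 0.1879]
orientation: [-3.141, 0.001, -0.024]
ft_force: [-0.2, -0.0, 0.0]
opening: 1.001
grip_force: 0.0
time: 2.78
position: [0.4881, -0.3434, 0.1299]
orientation: [3.14, -0.001, -0.023]
ft_force: [-1.4, -0.5, 5.7]
opening: 0.16
grip_force: 42.1
```

```bash
python3 -m crank '{"delta_pos":[[0,-0.4,0],[0,-0.95,0]],"rot":[[0,0,0],[0,0,0]],"grip":[1,1]}'; python3 -m crank '{"delta_pos":[[0,-0.4,0],[0,-0.9,0],[0,-0.92,0],[0,-0.95,0],[0,-0.97,0]],"rot":[[0,0,0],[0,0,0],[0,0,0],[0,0,0],[0,0,0]],"grip":[1,1,1,1,1]}'
```

```text
time: 3.02
position: [0.49, -0.2683, 0.13]
orientation: [3.138, -0.002, -0.025]
ft_force: [2.2, -2.2, 4.7]
opening: 0.157
grip_force: 42.0
time: 3.65
position: [0.4921, -0.1948, 0.1304]
orientation: [3.129, -0.002, -0.025]
ft_force: [-3.4, -21.8, 1.8]
opening: 0.152
grip_force: 46.3
```

The stop is reached. I relieve the pressure, release, rise and go back over the compartment.

```bash
python3 -m crank '{"delta_pos":[[0,0.06,0],[0,0.06,0],[0,0.06,0],[0,0.06,0],[0,0.06,-0.7],[0,0.06,-1]],"rot":[[0,0,0],[0,0,0],[0,0,0],[0,0,0],[0,0,0],[0,0,0]],"grip":[1,-1,-1,-1,-1,-1]}';  python3 -m crank '{"delta_pos":[[0,0.5,-0.5],[0,1,-0.5]],"rot":[[0,0,0],[0,0,0]],"grip":[-1,-1]}';  python3 -m crank '{"delta_pos":[[0,0.5,0],[0,0.9,0],[0,0.9,0]],"rot":[[0,0,0],[0,0,0],[0,0,0]],"grip":[-1,-1,-1]}'
python3 - <<'E'
from h import *
im,c=shot('wrist','w2'); im,c=shot('top','t2')
E
```

```text
time: 4.4
position: [0.4918, -0.1942, 0.211]
orientation: [3.14, -0.002, -0.022]
ft_force: [-0.3, 0.4, -1.2]
opening: 0.998
grip_force: 0.0
time: 4.65
position: [0.4909, -0.2753, 0.2524]
orientation: [3.138, -0.005, -0.021]
ft_force: [-0.6, -0.6, 0.6]
opening: 1.0
grip_force: 0.0
time: 5.03
position: [0.4873, -0.3479, 0.2478]
orientation: [-3.141, 0.001, -0.025]
ft_force: [-0.9, 0.6, 0.0]
opening: 1.002
grip_force: 0.0
```

View pics/w2.png

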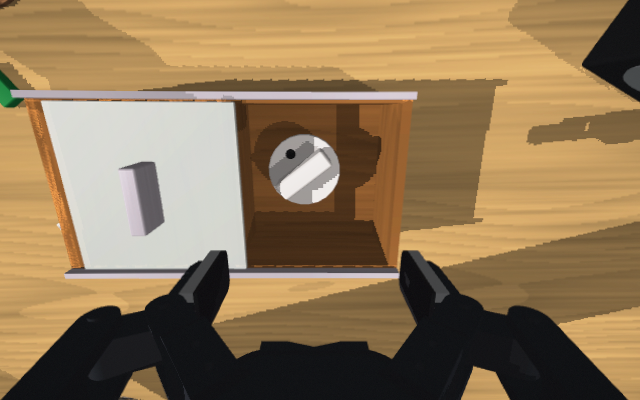

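Wrist view: the door is open and the head stands at (305,169), with its bright bar running from (283,193) to (328,155). I fit both.

```bash
python3 - <<'E'
from h import *
im,c=load('w2')
hsv=cv2.cvtColor(im,cv2.COLOR_RGB2HSV); z=np.zeros(im.shape[:2],np.uint8); z[125:212,258:350]=1
w=((hsv[...,1]<40)&(hsv[...,2]>90)).astype(np.uint8)*z
cs,_=cv2.findContours(w,cv2.RETR_EXTERNAL,cv2.CHAIN_APPROX_NONE);k=max(cs,key=cv2.contourArea)
e=cv2.fitEllipse(cv2.convexHull(k)); print('flange',e,cv2.contourArea(k)); print(onplane(c,[e[0]],.05).round(4))
for t in (170,190,205,215,225):
    m=((im.min(2)>t)*z).astype(np.uint8); cs,_=cv2.findContours(m,cv2.RETR_EXTERNAL,cv2.CHAIN_APPROX_NONE)
    if cs:
        k=max(cs,key=cv2.contourArea); r=cv2.minAreaRect(k); P=onplane(c,cv2.boxPoints(r),.078)
        print(t,np.round(r[0],1),np.round(r[1],1),round(r[2],1),P.mean(0).round(4),(np.linalg.norm(P[1]-P[0]),np.linalg.norm(P[2]-P[1])),(P[1]-P[0])[:2].round(4),(P[2]-P[1])[:2].round(4))
cv2.imwrite('pics/c2.png',cv2.resize(im[120:215,250:360],(770,600)[0:2] if 0 else (690,596),interpolation=cv2.INTER_CUBIC)[:,:,::-1])
E
```

```text
flange ((303.9592590332031, 168.75270080566406), (69.58039855957031, 70.7684555053711), 111.2641830444336) 3781.5
[[ 0.4985 -0.3368  0.05  ]]
170 [302.6 175.3] [18.6 57. ] 52.9 [ 0.497  -0.3359  0.078 ] (np.float64(0.05879879090097286), np.float64(0.0188663718532335)) [ 0.0343 -0.0477] [-0.0153 -0.0111]
190 [302.5 175.4] [17.8 56.7] 52.8 [ 0.4969 -0.3358  0.078 ] (np.float64(0.058451865577776346), np.float64(0.01809522468302632)) [ 0.0342 -0.0474] [-0.0146 -0.0107]
205 [302.3 175.4] [17.1 56.4] 52.6 [ 0.4969 -0.3356  0.078 ] (np.float64(0.058261533152302855), np.float64(0.017300848659537175)) [ 0.0342 -0.0471] [-0.014  -0.0102]
215 [302.2 175.5] [16.6 56.3] 52.6 [ 0.4968 -0.3355  0.078 ] (np.float64(0.05808677253072845), np.float64(0.01687686538079377)) [ 0.0341 -0.047 ] [-0.0136 -0.01  ]
225 [302.1 175.6] [15.6 55.8] 52.8 [ 0.4967 -0.3354  0.078 ] (np.float64(0.057676713786919666), np.float64(0.015838981657700098)) [ 0.0338 -0.0467] [-0.0128 -0.0093]
```

View pics/c2.png

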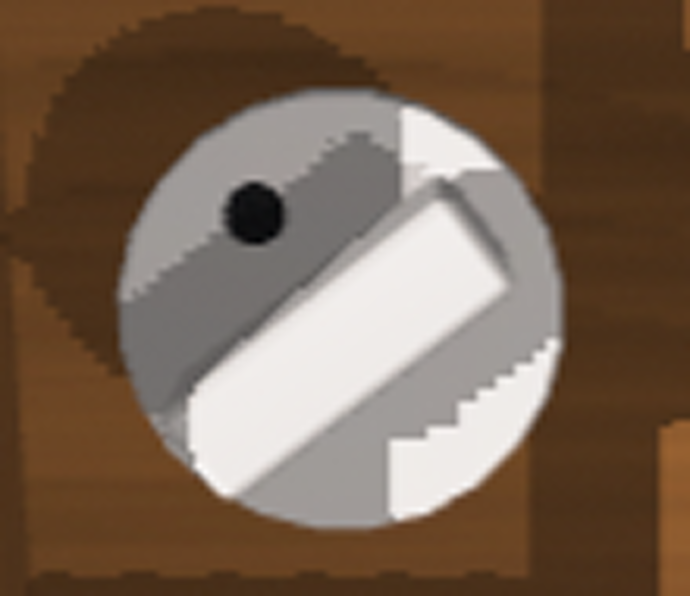

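Head axis is at about (0.4975,-0.336), with bar yaw -0.947. For the later clockwise turn to stay inside the last joint's range, the finger line here must be at yaw +0.624, which means turning the tool -1.41 units.

```bash
python3 -m crank '{"delta_pos":[[0,0,0],[0,0,0],[0,0,0],[0,0,0],[0,0,0],[0,0,0],[0,0,0],[0,0,0],[0,0,0]],"rot":[[0,0,-0.115],[0,0,-0.23],[0,0,-0.345],[0,0,-0.46],[0,0,-0.575],[0,0,-0.69],[0,0,-0.805],[0,0,-0.92],[0,0,-1]],"grip":[-0.2,-0.2,-0.2,-0.2,-0.2,-0.2,-0.2,-0.2,-0.2]}' 90;  python3 -m crank '{"delta_pos":[[0,0,0],[0,0,0],[0,0,0],[0,0,0],[0,0,0],[0,0,0]],"rot":[[0,0,-0.115],[0,0,-0.23],[0,0,-0.345],[0,0,-0.41],[0,0,-0.41],[0,0,-0.41]],"grip":[-0.2,-0.2,-0.2,-0.2,-0.2,-0.2]}'
python3 - <<'E'
from h import *
togo([.4975,-.3362,.072],.624)
E
```

```text
time: 6.25
position: [0.4878, -0.3443, 0.2489]
orientation: [-3.141, -0.0, 1.555]
ft_force: [0.5, 0.6, -0.5]
opening: 0.598
grip_force: 0.0
time: 7.0
position: [0.4878, -0.3452, 0.2488]
orientation: [3.142, 0.0, 2.192]
ft_force: [0.3, 0.6, -0.0]
opening: 0.596
grip_force: 0.0
tcp [ 0.4878 -0.3452  0.2488] yawY 0.6208 delta [0.021 0.164 2.21 ] t 7.0
rotz (tool) -0.002 or 1.998 q6 0.19975492299112885
```

```bash
python3 -m crank '{"delta_pos":[[0.02,0.16,0.6],[0.02,0.16,1]],"rot":[[0,0,0],[0,0,0]],"grip":[-0.2,-0.2]}'; python3 -m crank '{"delta_pos":[[0,0,0.6],[0,0,0.9],[0,0,0.9],[0,0,0.9]],"rot":[[0,0,0],[0,0,0],[0,0,0],[0,0,0]],"grip":[-0.2,-0.2,-0.2,-0.2]}'
python3 - <<'E'
from h import *
im,c=shot('wrist','w3'); togo([.4975,-.3362,.072],.624)
E
```

```text
time: 7.25
position: [0.4972, -0.3362, 0.1672]
orientation: [3.142, -0.001, 2.192]
ft_force: [-0.8, 0.3, 0.6]
opening: 0.601
grip_force: 0.0
time: 7.75
position: [0.4977, -0.3377, 0.0979]
orientation: [3.141, 0.002, 2.192]
ft_force: [0.6, -0.0, -0.0]
opening: 0.595
grip_force: 0.0
tcp [ 0.498  -0.338   0.0984] yawY 0.6212 delta [0.022 0.008 0.33 ] t 7.8
rotz (tool) -0.0018 or 1.9982 q6 0.2200025167659628
```

View pics/w3.png

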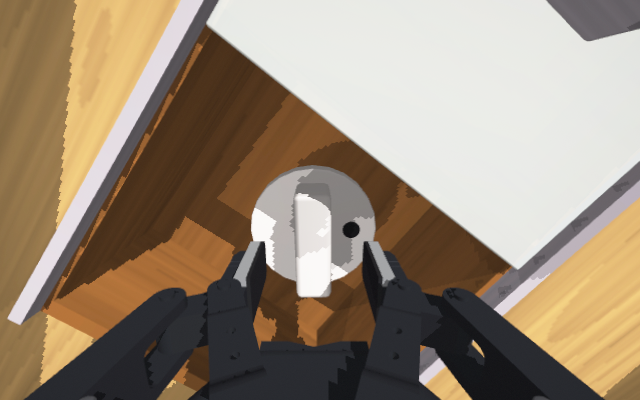

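Wrist view: the bar is vertical in the picture at columns 297-331 and midway between the fingers, and its top runs from rows 193 to 293. I check the along-bar position, then grasp.

```bash
python3 - <<'E'
from h import *
im,c=load('w3')
P=onplane(c,[[296,196],[329,196],[331,292],[299,292]],.078); print(P.round(4),P.mean(0).round(4))
hsv=cv2.cvtColor(im,cv2.COLOR_RGB2HSV); w=((hsv[...,1]<40)&(hsv[...,2]>90)).astype(np.uint8); 
pts=[]
for r in range(170,240,4):
    x=np.where(w[r,240:390])[0]+240; pts+= [[x[0],r],[x[-1],r]]
pts=np.array(pts); e=cv2.fitEllipse(onplane(c,pts,.05)[:,:2].astype(np.float32)*1000); print(e)
togo([.4975,-.3362,.072],.624)
E
```

```text
[[ 0.4716 -0.3166  0.078 ]
 [ 0.4854 -0.3068  0.078 ]
 [ 0.5201 -0.3519  0.078 ]
 [ 0.5053 -0.3624  0.078 ]] [ 0.4956 -0.3344  0.078 ]
((495.454833984375, -337.1202697753906), (75.59827423095703, 92.90132904052734), 8.414923667907715)
tcp [ 0.498  -0.338   0.0984] yawY 0.6212 delta [0.022 0.008 0.33 ] t 7.8
rotz (tool) -0.0018 or 1.9982 q6 0.2200025167659628
```

```bash
python3 -m crank '{"delta_pos":[[0.03,0.01,0.2],[0.03,0.01,0.33],[0.03,0.01,0.33],[0.03,0.01,0.33],[0.03,0.01,0.33],[0.03,0.01,0.33],[0.03,0.01,0.33]],"rot":[[0,0,0],[0,0,0],[0,0,0],[0,0,0],[0,0,0],[0,0,0],[0,0,0]],"grip":[-0.2,-0.2,1,1,1,1,1]}' 90
python3 -m crank '{"delta_pos":[[0,0,-0.5],[0,0,-1]],"rot":[[0,0,0],[0,0,0]],"grip":[1,1]}'
python3 -m crank '{"delta_pos":[[0,0,-0.5],[0,0,-0.75],[0,0,-0.75],[0,0,-0.75]],"rot":[[0,0,0],[0,0,0],[0,0,0],[0,0,0]],"grip":[1,1,1,1]}'
python3 - <<'E'
from h import *
im,c=shot('wrist','w4')
hsv=cv2.cvtColor(im,cv2.COLOR_RGB2HSV)
togo([.543,.26,.22],1.841)
E
```

```text
time: 8.68
position: [0.4964, -0.3349, 0.0704]
orientation: [-3.142, 0.0, 2.192]
ft_force: [0.6, 0.0, -1.4]
opening: 0.219
grip_force: 87.9
time: 8.93
position: [0.4959, -0.3345, 0.1507]
orientation: [-3.141, -0.002, 2.192]
ft_force: [0.7, 0.3, -0.9]
opening: 0.217
grip_force: 88.0
time: 9.43
position: [0.4959, -0.3345, 0.2091]
orientation: [-3.141, -0.001, 2.192]
ft_force: [-0.4, -0.5, -1.6]
opening: 0.212
grip_force: 88.1
tcp [ 0.4957 -0.3343  0.2087] yawY 0.6215 delta [ 5.696  4.806 -0.13 ] t 9.47
rotz (tool) -0.7764 or 1.2236 q6 0.22175536859264317
```

View pics/w4.png

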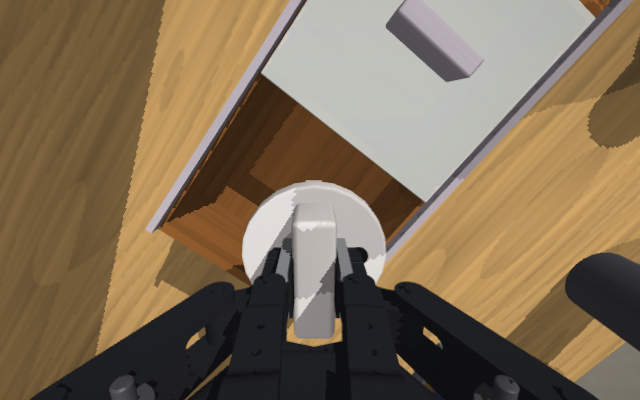

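The head is held upright: bar at columns 293-336, flange at columns 243-387, top rim at row 181. Next I measure the axis relative to the TCP and get the base's collar from the top picture.

```bash
python3 - <<'E'
from h import *
im,c=load('w4'); T=np.array([.4957,-.3343,.2087]); 
s=observe(); M=Rot(s['orientation'])
for uv,dz in (([314.5,181],-.0324),([314.5,187],-.0204),([243,248],-.0204),([387,248],-.0204),([294,232],.0076),([333,232],.0076),([333,207],.0076),([296,337],.0076)):
    print(uv,((onplane(c,uv,T[2]+dz)[0]-T)@M*1000).round(1))
im,c=load('t2'); g=im.min(2).astype(int); sub=g[185:212,225:255]
print('cam',s['time'])
hsv=cv2.cvtColor(im,cv2.COLOR_RGB2HSV)
z=np.zeros(g.shape,np.uint8); z[178:216,222:258]=1
d=((g<75)*z).astype(np.uint8)
cs,_=cv2.findContours(d,cv2.RETR_EXTERNAL,cv2.CHAIN_APPROX_NONE)
for k in cs:
    if cv2.contourArea(k)>8:
        m=cv2.moments(k); uv=[m['m10']/m['m00'],m['m01']/m['m00']]; print('dark',cv2.contourArea(k),uv,cv2.boundingRect(k),onplane(c,uv,.075).round(4))
# mouth & slots from crop positions
u=lambda x,y:[200+x/4.706-.4,160+y/4.706-.4]
print('mouth, slots',onplane(c,[u(176,169),u(158,106),u(188,230)],.07).round(4))
print('foot',onplane(c,[u(57,100),u(280,46),u(330,265),u(105,320)],.014).round(4))
E
```

```text
[314.5, 181] [36.8  0.6 32.5]
[314.5, 187] [36.6  0.6 20.5]
[243, 248] [  2.3 -38.3  20.4]
[387, 248] [ 2.3 40.  20.4]
[294, 232] [24.  -8.3 -7.5]
[333, 232] [24.   8.5 -7.5]
[333, 207] [35.3  8.3 -7.5]
[296, 337] [-31.   -8.4  -7.7]
cam 9.475
dark 287.0 [237.14982578397212, 196.630081300813] (228, 186, 19, 25) [[0.5403 0.2573 0.075 ]]
dark 125.5 [253.50066401062415, 201.99468791500664] (238, 180, 20, 36) [[0.527  0.2128 0.075 ]]
mouth, slots [[0.544  0.2587 0.07  ]
 [0.5802 0.2708 0.07  ]
 [0.5091 0.2502 0.07  ]]
foot [[0.5912 0.3421 0.014 ]
 [0.6277 0.2089 0.014 ]
 [0.4961 0.1737 0.014 ]
 [0.4596 0.3064 0.014 ]]
```

```bash
python3 -m crank '{"delta_pos":[[0,0,-0.5],[0.44,0.48,-0.5],[0.88,0.96,-0.5]],"rot":[[0,0,0],[0,0,0],[0,0,0]],"grip":[1,1,1]}' >/dev/null
for i in 1 2 3 4 ; do python3 -m crank '{"delta_pos":[[0.44,0.48,0],[0.88,0.96,0]],"rot":[[0,0,0],[0,0,0]],"grip":[1,1]}' | tail -2; done
python3 -m crank '{"delta_pos":[[0.44,0.48,0],[0.88,0.96,0],[0.88,0.96,0],[0.88,0.96,0],[0.88,0.96,0],[0.88,0.96,0],[0.88,0.96,0],[0.88,0.96,0],[0.88,0.96,0],[0.88,0.96,0],[0.88,0.96,0]],"rot":[[0,0,0],[0,0,-0.1],[0,0,-0.2],[0,0,-0.3],[0,0,-0.41],[0,0,-0.52],[0,0,-0.63],[0,0,-0.74],[0,0,-0.77],[0,0,-0.77],[0,0,-0.77]],"grip":[1,1,1,1,1,1,1,1,1,1,1]}'
python3 - <<'E'
from h import *
im,c=shot('wrist','w5'); togo([.544,.258,.22],.268+np.pi/2)
E
```

```text
opening: 0.217
grip_force: 88.2
opening: 0.219
grip_force: 88.2
opening: 0.216
grip_force: 88.2
opening: 0.216
grip_force: 88.2
time: 12.22
position: [0.6247, 0.2768, 0.2492]
orientation: [-3.141, -0.002, -2.882]
ft_force: [-0.5, 0.0, -1.1]
opening: 0.217
grip_force: 88.4
tcp [0.6248 0.2768 0.2495] yawY 1.8303 delta [1.036 0.032 0.37 ] t 12.28
rotz (tool) -0.0054 or 1.9946 q6 0.04025453773253954
```

View pics/w5.png

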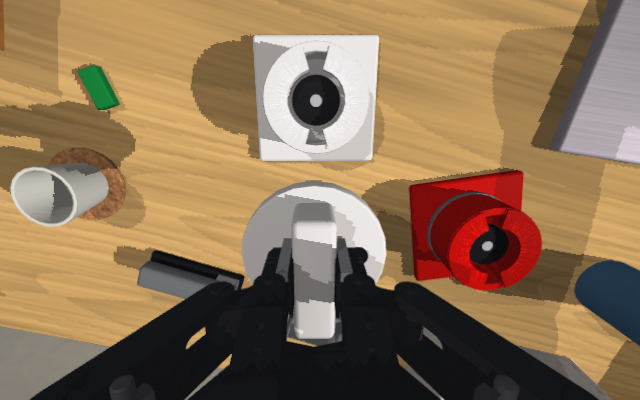

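Wrist view: the white collar is at (316,98), its slots at (318,57) and (316,137) lined up with the held bar, and the foot corners at (253,36), (379,37), (374,160) and (260,160).

```bash
python3 - <<'E'
from h import *
im,c=load('w5'); T=np.array(observe()['position']); M=Rot(observe()['orientation'])
g=cv2.GaussianBlur(im,(3,3),0).min(2).astype(int)
f=lambda uv,z:((onplane(c,uv,z)-T)@M*1000).round(1)
foot=f([[253,36],[379,37],[374,160],[260,160]],.014); print(foot,foot.mean(0))
print('slots',f([[318,57],[316,137]],.068)); 
# plate hub dot and plate disc
z=np.zeros(g.shape,np.uint8); z[70:128,285:347]=1
d=((g<60)*z).astype(np.uint8); cs,_=cv2.findContours(d,cv2.RETR_EXTERNAL,cv2.CHAIN_APPROX_NONE);k=max(cs,key=cv2.contourArea); e=cv2.fitEllipse(k);print('plate',e,f([e[0]],.06))
# drum silhouette
yy,xx=np.mgrid[0:400,0:640]; 
for y in (57,100,137): print(y,list(g[y,290:345:2]))
print(list(g[40:160:2,317]))
out=cv2.resize(im[25:170,240:395],(640,599),interpolation=cv2.INTER_CUBIC); cv2.imwrite('pics/c5.png',out[:,:,::-1])
E
```

```text
[[150.3 -66.  235.7]
 [149.3  71.5 235.7]
 [ 14.4  74.5 235.5]
 [ 14.5 -66.1 235.5]] [ 82.125   3.475 235.6  ]
slots [[121.4   4.2 181.6]
 [ 47.2   2.4 181.5]]
plate ((315.56329345703125, 99.70260620117188), (46.54572677612305, 49.46562957763672), 178.6076202392578) [[ 83.5   2.  189.6]]
57 [np.int64(231), np.int64(232), np.int64(230), np.int64(233), np.int64(235), np.int64(235), np.int64(230), np.int64(218), np.int64(122), np.int64(87), np.int64(87), np.int64(88), np.int64(88), np.int64(88), np.int64(88), np.int64(87), np.int64(87), np.int64(87), np.int64(168), np.int64(233), np.int64(232), np.int64(230), np.int64(231), np.int64(232), np.int64(231), np.int64(234), np.int64(232), np.int64(231)]
100 [np.int64(106), np.int64(57), np.int64(26), np.int64(28), np.int64(30), np.int64(31), np.int64(31), np.int64(30), np.int64(31), np.int64(34), np.int64(135), np.int64(180), np.int64(182), np.int64(181), np.int64(182), np.int64(171), np.int64(80), np.int64(23), np.int64(22), np.int64(21), np.int64(21), np.int64(21), np.int64(21), np.int64(21), np.int64(25), np.int64(82), np.int64(111), np.in
[... 611 characters left out ...]
, np.int64(110), np.int64(110), np.int64(110), np.int64(110), np.int64(110), np.int64(80), np.int64(24), np.int64(30), np.int64(31), np.int64(32), np.int64(32), np.int64(32), np.int64(30), np.int64(31), np.int64(32), np.int64(100), np.int64(181), np.int64(182), np.int64(181), np.int64(181), np.int64(181), np.int64(125), np.int64(30), np.int64(30), np.int64(30), np.int64(30), np.int64(23), np.int64(20), np.int64(20), np.int64(20), np.int64(33), np.int64(98), np.int64(109), np.int64(109), np.int64(125), np.int64(135), np.int64(147), np.int64(121), np.int64(101), np.int64(99), np.int64(132), np.int64(219), np.int64(229), np.int64(228), np.int64(217), np.int64(195), np.int64(196), np.int64(193)]
```

View pics/c5.png

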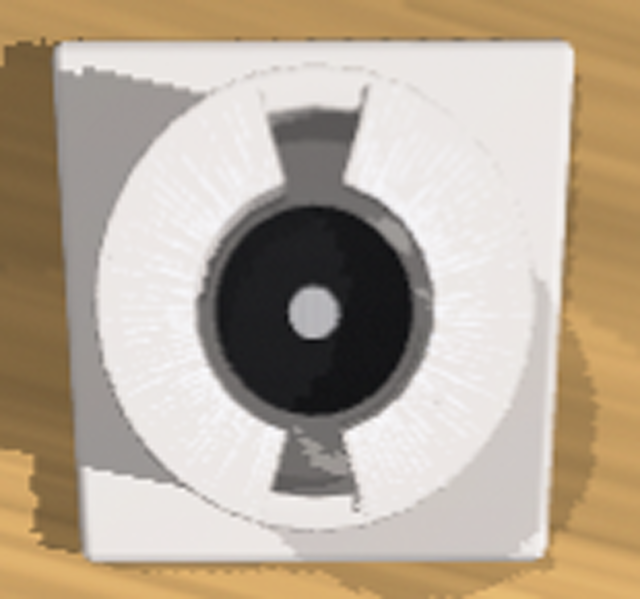

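```bash
python3 - <<'E'
from h import *
im,c=load('w5'); T=np.array(observe()['position']); M=Rot(observe()['orientation'])
f=lambda uv,z:((onplane(c,uv,z)-T)@M*1000)
u=lambda L:[[240+x*155/640,25+y*145/599] for x,y in L]
for n,L,z in (('drum',[(96,297),(532,297),(315,65),(315,530)],.075),('mouth',[(196,307),(434,307),(315,182),(315,432)],.075),('hub',[(315,312)],.061),('slot ends',[(315,100),(315,500)],.075)):
    p=f(u(L),z); print(n,p.round(1)[:,:2].tolist(),p.mean(0).round(1))
g=im.min(2).astype(int); print(list(g[174:200,314])); print(list(g[250,238:250]),list(g[250,380:394]))
for uv,dz in (([314.5,181],-.0324),([314.5,187],-.0204),([243,248],-.0204),([387,248],-.0204)): print(f([uv],T[2]+dz).round(1))
E
```

```text
drum [[85.6, -48.4], [85.6, 53.1], [133.7, 2.5], [31.6, 2.7]] [ 84.1   2.5 174.6]
mouth [[83.5, -25.2], [83.4, 30.4], [110.2, 2.5], [55.1, 2.6]] [ 83.    2.6 174.6]
hub [[82.7, 2.7]] [ 82.7   2.7 188.6]
slot ends [[126.8, 2.5], [38.9, 2.7]] [ 82.9   2.6 174.6]
[np.int64(99), np.int64(99), np.int64(104), np.int64(108), np.int64(111), np.int64(112), np.int64(111), np.int64(110), np.int64(112), np.int64(113), np.int64(115), np.int64(132), np.int64(218), np.int64(229), np.int64(228), np.int64(228), np.int64(228), np.int64(229), np.int64(228), np.int64(229), np.int64(229), np.int64(229), np.int64(228), np.int64(228), np.int64(228), np.int64(212)]
[np.int64(99), np.int64(99), np.int64(99), np.int64(100), np.int64(138), np.int64(148), np.int64(146), np.int64(145), np.int64(145), np.int64(146), np.int64(145), np.int64(146)] [np.int64(229), np.int64(229), np.int64(229), np.int64(232), np.int64(237), np.int64(208), np.int64(123), np.int64(79), np.int64(63), np.int64(45), np.int64(46), np.int64(45), np.int64(46), np.int64(45)]
[[37.2  0.4 32.4]]
[[37.   0.3 20.4]]
[[  2.9 -38.4  20.4]]
[[ 2.8 39.6 20.4]]
```

```bash
python3 -m crank '{"delta_pos":[[0.6,0.03,0],[1,0.03,0],[1,0.03,0.6],[1,0.03,1]],"rot":[[0,0,0],[0,0,0],[0,0,0],[0,0,0]],"grip":[1,1,1,1]}' 110
python3 -m crank '{"delta_pos":[[0.06,0,0.2],[0.06,0,0.3],[0.06,0,0.3]],"rot":[[0,0,0],[0,0,0],[0,0,0]],"grip":[1,1,1]}'
python3 - <<'E'
from h import *
togo([.544,.258,.1224],.264+np.pi/2); im,c=shot('wrist','w6'); shot('scene','s6')
E
```

```text
time: 12.78
position: [0.5462, 0.2584, 0.1692]
orientation: [-3.142, -0.0, -2.882]
ft_force: [-0.2, 0.0, -0.6]
opening: 0.214
grip_force: 110.6
time: 13.15
position: [0.5425, 0.2574, 0.1461]
orientation: [-3.141, -0.0, -2.882]
ft_force: [-0.7, 0.4, -1.3]
opening: 0.213
grip_force: 110.6
tcp [0.5425 0.2574 0.1461] yawY 1.8308 delta [-0.02   0.003  0.297] t 13.15
rotz (tool) -0.0026 or 1.9974 q6 0.049385742017861084
```

```bash
python3 -m crank '{"delta_pos":[[0,0,0.06],[0,0,0.12],[0,0,0.17],[0,0,0.21],[0,0,0.24],[0,0,0.24]],"rot":[[0,0,0],[0,0,0],[0,0,0],[0,0,0],[0,0,0],[0,0,0]],"grip":[1,1,1,1,1,1]}'
python3 -c "
from h import *
togo([.544,.258,.1224]);print(observe()['ft_force'],observe()['wrist_torque'])"
```

```text
time: 14.0
position: [0.5423, 0.2573, 0.1268]
orientation: [-3.141, -0.0, -2.881]
ft_force: [-0.1, -0.5, -1.8]
opening: 0.215
grip_force: 110.6
tcp [0.5423 0.2573 0.1268] yawY 1.831 delta [-0.023  0.003  0.055] t 14.0
[-0.14372208 -0.50027189 -1.77782048] [-0.04238529  0.0131552   0.00278981]
```

```bash
python3 -m crank '{"delta_pos":[[0,0,0.04],[0,0,0.08],[0,0,0.12],[0,0,0.15],[0,0,0.18],[0,0,0.21],[0,0,0.21]],"rot":[[0,0,0],[0,0,0],[0,0,0],[0,0,0],[0,0,0],[0,0,0],[0,0,0]],"grip":[1,1,1,1,1,1,1]}'
python3 -c "
from h import *
togo([.544,.258,.1084]);print(observe()['ft_force'],observe()['wrist_torque'])"
```

```text
time: 14.88
position: [0.5427, 0.2574, 0.1113]
orientation: [-3.142, 0.001, -2.881]
ft_force: [-2.1, -1.6, 8.5]
opening: 0.211
grip_force: 112.3
tcp [0.5427 0.2574 0.1113] yawY 1.831 delta [-0.017  0.003  0.036] t 14.88
[-2.10466929 -1.56486849  8.48681   ] [-0.17792945  0.60289449 -0.0403166 ]
```

```bash
python3 -m crank '{"delta_pos":[[0,0,0.02],[0,0,0.045],[0,0,0.045],[0,0,0.045],[0,0,0.045],[0,0,0.045]],"rot":[[0,0,0],[0,0,0],[0,0,0],[0,0,0.05],[0,0,0.1],[0,0,0.1]],"grip":[1,1,1,1,1,1]}' 115
python3 -c "
from h import *
togo([.544,.258,.1084],.4388);print(observe()['ft_force'],observe()['wrist_torque'])"
```

```text
time: 15.62
position: [0.5436, 0.2579, 0.1086]
orientation: [3.141, 0.003, -3.039]
ft_force: [-1.0, -0.3, 10.7]
opening: 0.208
grip_force: 112.4
tcp [0.5436 0.2579 0.1086] yawY 1.6733 delta [-0.006  0.001  0.002] t 15.62
rotz (tool) 0.7859 or -1.2141 q6 0.20696452108710436
[-0.96373419 -0.27654479 10.67578078] [ 0.01757465  0.43763511 -0.05663818]
```

```bash
python3 -m crank '{"delta_pos":[[0,0,0],[-0.01,0.01,0],[-0.01,0.01,0],[-0.01,0.01,0],[-0.01,0.02,0],[-0.01,0.02,0],[-0.01,0.02,0],[-0.01,0.02,0],[-0.01,0.02,0],[-0.01,0.02,0]],"rot":[[0,0,0.1],[0,0,0.2],[0,0,0.3],[0,0,0.4],[0,0,0.5],[0,0,0.6],[0,0,0.7],[0,0,0.785],[0,0,0.785],[0,0,0.785]],"grip":[1,1,1,1,1,1,1,1,1,1]}'
python3 -c "
from h import *
togo([.544,.258,.1084],.4388);print(observe()['ft_force'],observe()['wrist_torque'])"
```

```text
time: 16.88
position: [0.5452, 0.2596, 0.1089]
orientation: [3.136, 0.001, 2.011]
ft_force: [-0.0, 0.9, 10.2]
opening: 0.218
grip_force: 112.4
tcp [0.5452 0.2596 0.1089] yawY 0.4406 delta [-0.012 -0.022  0.007] t 16.88
rotz (tool) 0.0012 or -1.9988 q6 1.441843323524317
[-2.64516786e-03  8.89290241e-01  1.01567425e+01] [-0.00774545 -0.06436654 -0.07004517]
```

```bash
python3 -m crank '{"delta_pos":[[0,0,-0.03],[0,0,-0.06],[0,0,-0.09],[0,0,-0.12],[0,0,-0.12]],"rot":[[0,0,0],[0,0,0],[0,0,0],[0,0,0],[0,0,0]],"grip":[1,1,1,1,1]}'
python3 -c "
from h import *
togo([.544,.258,.1164],.4388);print(observe()['ft_force'],observe()['wrist_torque'])"
```

```text
time: 17.5
position: [0.5451, 0.2596, 0.1162]
orientation: [3.138, 0.001, 2.011]
ft_force: [5.1, 1.4, -2.1]
opening: 0.212
grip_force: 114.2
tcp [0.5451 0.2596 0.1162] yawY 0.4407 delta [-0.013 -0.021 -0.002] t 17.5
rotz (tool) 0.0012 or -1.9988 q6 1.4417343411008068
[ 5.10433136  1.35762765 -2.05455212] [ 0.46631043 -1.281308   -0.02790927]
```

```bash
python3 -m crank '{"delta_pos":[[0,0,0.02],[0,0,0.02],[0,0,0.02],[0,0,0.02],[0,0,-0.3],[0,0,-0.8],[-0.3,0,-1],[-0.9,0,-1],[-0.9,0,-1],[-0.9,0,-1]],"rot":[[0,0,0],[0,0,0],[0,0,0],[0,0,0],[0,0,0],[0,0,0],[0,0,0],[0,0,0],[0,0,0],[0,0,0]],"grip":[1,-0.2,-0.2,-0.2,-0.2,-0.2,-0.2,-0.2,-0.2,-0.2]}'
python3 - <<'E'
from h import *
im,c=shot('wrist','w7'); s,cs=shot('scene','s7'); shot('top','t7')
o=np.zeros((450,800,3),np.uint8); o[:250,:400]=cv2.resize(im,(400,250)); o[:,402:800]=cv2.resize(s[160:300,180:400],(398,253)) [:, :] if 0 else np.vstack([cv2.resize(s[160:300,180:400],(398,253)),np.zeros((197,398,3),np.uint8)])
cv2.imwrite('pics/c7.png',o[:,:,::-1])
E
```

```text
time: 18.75
position: [0.5733, 0.1938, 0.1958]
orientation: [-3.14, -0.001, 2.011]
ft_force: [-0.2, 0.5, -0.1]
opening: 0.602
grip_force: 0.0
```

View pics/c7.png

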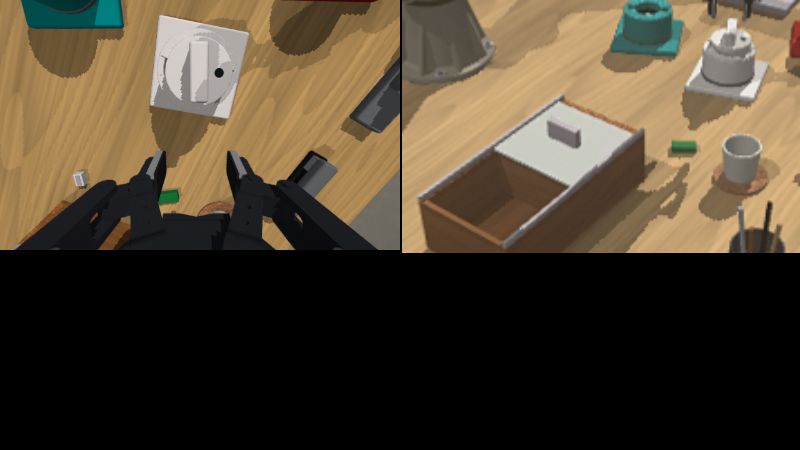

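The wrist view shows the head seated with its bar turned. The scene view shows it low in the white base, the door open, and the cup, coaster, eraser and small sharpener in place. I check the final height and angle, and that the bystanders did not move, then hand in.

```bash
python3 - <<'E'
from h import *
im,c=load('w7'); a,ct=load('t0'); b,_=load('t7')
for n,(x0,x1,y0,y1) in dict(cup=(315,353,120,158),eraser=(320,342,174,193),sharp=(332,350,236,250)).items():
    print(n,np.abs(a[y0:y1,x0:x1].astype(int)-b[y0:y1,x0:x1]).mean().round(1))
w2,c2=load('w2'); w1,c1=load('w1')
# door: panel's trailing edge relative to stop (row 185)
print('door trailing edge y: closed',onplane(c1,[[412,130]],.104).round(4),'open',onplane(c2,[[237,130]],.104).round(4))
s=observe(); print(s['time'],s['ft_force'])
cv2.imwrite('pics/c8.png',cv2.resize(im[10:200,230:410],(568,600),interpolation=cv2.INTER_CUBIC)[:,:,::-1])
E
```

```text
cup 2.9
eraser 3.1
sharp 3.1
door trailing edge y: closed [[ 0.5419 -0.4269  0.104 ]] open [[ 0.5458 -0.2806  0.104 ]]
18.9 [0.31998162 0.08696658 0.68110551]
```

```bash
python3 -c "
from cell import *
print(hand_in())"
```

```text
the job is handed in; nothing more can be done
None
```

I slid the door open until it hit its stop, set the cutter head in the white base, and turned it 80° clockwise into its catch. It stayed there when I let go, nothing else moved, and I handed the job in at about 19 s; no verdict came back.

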